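# Kit the blue resin blanks with their hardware

### The arm

A 7-joint arm with a two-finger parallel gripper is mounted at the origin on the work surface. World frame = base frame: x ahead of the robot, y to its left, z up, the work surface at z = 0. Lengths are in m, angles in rad, forces in N, time in s.
With the tool pointing down it reaches from about 0.4 to 0.85 m from the base axis. Payload 10.4 kg.
Tool frame: the origin (TCP) lies between the finger pads; the fingertips stand 22 mm ahead of it and the grasp point (between the pads) lies 3 mm ahead of it; z points along the fingers, y is the line along which they close (so a half turn about z gives the same grasp; the last joint's range is limited). The gripper opens to 85 mm and grips with 20 to 120 N. Pads are 22 mm wide; open, the fingers measure 114 mm over their backs; the gripper's body (76 mm by 85 mm) begins 54 mm behind the grasp point. The pads swing forward as they close: fully open they stand 13 mm farther back than shut.
Start: joints at [1.286, 0.332, -0.065, 1.46, 0.022, 1.35, -0.088], TCP at [0.162, -0.604, 0.253] pointing down, gripper open.
Joint ranges: [-2.6, 2.6], [-0.5, 2.12], [-1.47, 1.34], [0.16, 2.42], [-1.27, 4.41], [0.06, 2.06], [-2.6, 2.6]. Speed limits (rad/s): [2.22, 2.22, 2.79, 2.79, 3.14, 3.14, 3.14].

### API

Orientations are given as a unit quaternion [x, y, z, w].
In Python, from workcell import manip, camera, ticket, boxes_of, outline_of gives the robot as it stands.
- The arm moves only by the tool carry_out, never from a script. Its argument "deltas" is a list of rows, each a list of 5 numbers: the shift along the tool's x, y, z as a fraction of full scale, then the turn about the tool's z as a fraction of full scale, then the opening, from -1 (shut) to 1 (fully open), so that 0 is half open. In form: [[tx, ty, tz, spin, gripper], ...]. A call has 1 to 20 rows; each row is the pose to reach, as a shift and turn from the pose commanded when the call began, along the tool's axes at that moment; what a row does not reach only later rows make up. Full scale, the value 1, is 150 mm for a shift and 30 degrees for a turn. A row lasts 1/8 s, in which the tool goes at most 62.5 mm and 10.7 degrees, less where a joint would pass 70% of its speed; a pose out of reach is approached as far as the arm can. A call with a number of a shift or a turn outside -1 to 1 is refused whole. A call with a gripper value outside its range is refused whole. The fingers move at their own pace and stop on an object; "force" is the grip in N (left out, the last holds). Time passes only in rows, so rows that repeat a pose let the fingers close. It gives the time, the measured TCP pose, the force, the opening and the grip force at its end, in the units of the state.
- manip.get_obs(): the state, without advancing time (a new reading comes with each control period).
- camera(name): name is "side" or "top" or "wrist"; returns a dict with "img" (400x640x3 uint8, red, green, blue), "depth" (400x640 float32, m along the optical axis (not along the pixel's ray), 0 where there is no reading), "vertical_fov" (degrees; the focal length in pixels is half the picture's height over the tangent of half this angle, whatever the lens; pixels are square), "cx", "cy" (the principal point, pixels), "R" (3x3) and "t" (3): a world point X has camera coordinates R X + t. Camera axes: x right, y down, z forward; pixel columns grow to the right and rows downward; lengths in m; the calibration is good to about 2 mm. A picture is of the moment at which its call begins.
- ticket.hand_in(): hands the job in; it is judged then, once.
Trained networks look in a picture, given as the dict that the camera call returned (one of the last four; its "shot" number tells which), for a name from the list of things; names that differ only in an ending like _2 or _b are one class to them, and where a whole thing is asked for, a point or a joint stands for the part that bears it (a point fixed in the world has none). Each returns a list of dicts, best first, with "conf" (0 to 1); they miss things now and then, are a little off and sometimes report something else, mostly with a low value. They report only what shows in the picture. A call takes as long as a camera call. They do not tell look-alikes from the thing itself.
- boxes_of(query, picture): "position" ([x, y, z] in m, in world coordinates, good to about 4 mm: the middle of the surface that is visible of it).
- outline_of(query, picture): "region" (400x640 bool, what is visible of it).
The state is a dict: "clock": time; "joint_pos": joint angles; "joint_velocities": joint speeds; "tau": joint torques, N m; "position": TCP position; "ee_rot": TCP orientation; "ft_force": force on the tool from outside, world axes, zero at the start; "torque": the same for the moment, N m; "grip_width": opening from 0.0 (shut) to 1.0 (fully open); "grasp_force": force on a finger pad.
Only numpy, scipy, OpenCV 4.12 (cv2) and the standard library are available. Lean on these libraries where they do the work, as an engineer would, in place of code of your own. Each camera call takes 0.05 s, during which the arm holds its last target. There are 200 camera calls.

### The job

Put each of the four blue resin-and-wood blanks into the kit tray that holds its hardware: pen bar with the brass pen tubes, flat handle block with the knife blade, stubby block with the steel bottle stopper, round disc with the brass knob plate. Set each down flat on the tray floor in the middle of the free space beside the hardware, same side up as it lay, the bar and both blocks lengthwise in the tray; do not drop them. Leave the two plain wood offcuts where they lie.

Things in the scene. Friction and masses are not known exactly. Their poses are not given: they have to be found in the camera images.
- pen_blank: Loose slim square bar, 112 x 20 x 20 mm (x, y, z), deep blue resin with a brown wood end at -x, about 50 g. x along its length. Origin: centre of its underside, z up.
- knife_blank: Loose flat block for a knife handle, 112 x 40 x 26 mm (x, y, z), deep blue resin with a brown wood end at -x, about 120 g. x along its length. Origin: centre of its underside, z up.
- stopper_blank: Loose stubby block, 60 x 38 x 38 mm (x, y, z), deep blue resin with a brown wood end at -x, about 90 g. x along its length. Origin: centre of its underside, z up.
- knob_blank: Loose round disc, 50 mm diameter, 26 mm high, deep blue resin with a brown wood stripe parallel to its x, about 55 g. It lies flat. Origin: centre of its underside, z up.
- pen_tray: Kit tray for the pen: two brass tubes end to end, a steel nib, rod and clip. Fixed grey tray, black floor 3 mm thick, 190 (x, away from the robot) x 150 mm (y, left), walls 4 thick, rim 16 high. Origin: centre of underside. Hardware fixed along the -y side, up to 15 mm high, as far as y = -0.030; free from there to y +0.071, middle at x 0, y +0.020 m.
- knife_tray: Kit tray for the knife: one flat steel knife blade with bare tang, 155 mm long, and two thin brass pins. Fixed grey tray, black floor 3 mm thick, 190 (x, away from the robot) x 150 mm (y, left), walls 4 thick, rim 16 high. Origin: centre of underside. Hardware fixed along the -y side, up to 10 mm high, as far as y = -0.030; free from there to y +0.071, middle at x 0, y +0.020 m.
- stopper_tray: Kit tray for the bottle stopper: one thick steel tapered stopper with black rubber rings, lying lengthwise, 65 mm long. Fixed grey tray, black floor 3 mm thick, 190 (x, away from the robot) x 150 mm (y, left), walls 4 thick, rim 16 high. Origin: centre of underside. Hardware fixed along the -y side, up to 38 mm high, as far as y = -0.030; free from there to y +0.071, middle at x 0, y +0.020 m.
- knob_tray: Kit tray for the cabinet knob: a round brass plate 34 mm across, a steel bolt and a nut. Fixed grey tray, black floor 3 mm thick, 190 (x, away from the robot) x 150 mm (y, left), walls 4 thick, rim 16 high. Origin: centre of underside. Hardware fixed along the -y side, up to 14 mm high, as far as y = -0.030; free from there to y +0.071, middle at x 0, y +0.020 m.
- offcut_walnut: Loose plain dark brown wood offcut, no blue, 112 x 20 x 20 mm (x, y, z), same shape as the pen bar. Not wanted. Origin: centre of its underside, z up.
- offcut_maple: Loose plain pale wood offcut, no blue, 60 x 38 x 38 mm (x, y, z), same shape as the stubby block. Not wanted. Origin: centre of its underside, z up.
There are look-alikes about, which are no part of the job. Leave any green or turquoise look-alike of the stopper_blank alone.

How it is judged:
At the end, for the whole second after the job is handed in: Each blue blank lies flat on its own tray's floor, released, at rest, its centre within 15 mm across and 25 mm along of the middle of the free space; the three long ones within 0.25 rad of lengthwise; both plain offcuts within 20 mm of their starts (x of pen_blank in the frame of pen_tray between -0.025 and 0.025 m and y of pen_blank in the frame of pen_tray between 0.005 and 0.035 m and z of pen_blank in the frame of pen_tray between 0 and 0.006 m and angle between each of pen_blank, knife_blank, stopper_blank, knob_blank's own z axis and vertical below 0.08 rad and linear speed of each of pen_blank, knife_blank, stopper_blank, knob_blank below 0.01 m/s and contact force between the fingers and pen_blank below 0.05 N and angle between the x axis of pen_blank and the x axis of pen_tray, either way round below 0.25 rad and x of knife_blank in the frame of knife_tray between -0.025 and 0.025 m and y of knife_blank in the frame of knife_tray between 0.005 and 0.035 m and z of knife_blank in the frame of knife_tray between 0 and 0.006 m and contact force between the fingers and knife_blank below 0.05 N and angle between the x axis of knife_blank and the x axis of knife_tray, either way round below 0.25 rad and x of stopper_blank in the frame of stopper_tray between -0.025 and 0.025 m and y of stopper_blank in the frame of stopper_tray between 0.005 and 0.035 m and z of stopper_blank in the frame of stopper_tray between 0 and 0.006 m and contact force between the fingers and stopper_blank below 0.05 N and angle between the x axis of stopper_blank and the x axis of stopper_tray, either way round below 0.25 rad and x of knob_blank in the frame of knob_tray between -0.025 and 0.025 m and y of knob_blank in the frame of knob_tray between 0.005 and 0.035 m and z of knob_blank in the frame of knob_tray between 0 and 0.006 m and contact force between the fingers and knob_blank below 0.05 N and distance of each of offcut_walnut, offcut_maple from where it was at the start of the episode below 0.02 m); the robot touches nothing.
It fails at once if a blue blank is dropped (it falls free from more than about 3 cm) ((linear speed of pen_blank above 0.8 m/s and contact force between anything else and pen_blank below 0.02 N) or (linear speed of knife_blank above 0.8 m/s and contact force between anything else and knife_blank below 0.02 N) or (linear speed of stopper_blank above 0.8 m/s and contact force between anything else and stopper_blank below 0.02 N) or (linear speed of knob_blank above 0.8 m/s and contact force between anything else and knob_blank below 0.02 N)).
It fails at once if the plain walnut offcut is disturbed (moved over 20 mm) (distance of offcut_walnut from where it was at the start of the episode above 0.02 m).
It fails at once if the plain maple offcut is disturbed (moved over 20 mm) (distance of offcut_maple from where it was at the start of the episode above 0.02 m).
It also fails if it takes over 99 s, if anything falls off the work surface, if the arm or the gripper's body presses on something with over 40 N, if the wrist force passes 120 N, or if a joint passes its speed limit or range.

## Working session

There is one attempt and no reset: what is moved stays moved. The work goes in short steps, Python scripts to look and compute and a tool call to move; the robot and the scene stay as the last step left them, time stands still between calls to the robot, and variables do not carry over. Pictures are saved under pics/ and viewed, at most 14 in all, crops included, and the job is handed in when it is done.

Besides the shell and the picture viewer there is one more tool, called in YAML: its name, and indented under it one key for each argument. carry_out: Moves the arm, as the interface text tells. Its arguments: {"type":"object","properties":{"deltas":{"type":"array","items":{"type":"array","items":{"type":"number"}}},"force":{"type":"number"}},"required":["deltas"]}

```bash
mkdir -p pics
cat > h.py <<'E'
import numpy as np, cv2
from workcell import manip, camera, ticket, boxes_of, outline_of
def cloud(p):
    H,W=p["depth"].shape; f=H/2/np.tan(np.radians(p["vertical_fov"])/2)
    v,u=np.mgrid[:H,:W]; d=p["depth"]
    c=np.stack([(u-p["cx"])/f*d,(v-p["cy"])/f*d,d],-1)
    return (c-np.array(p["t"]))@np.array(p["R"])
def save(p,n): cv2.imwrite("pics/"+n,p["img"][:,:,::-1])
E
python3 - <<'E'
from h import *
o=manip.get_obs(); print(o)
for n in ["top","side"]:
    p=camera(n); save(p,n+"0.png"); c=cloud(p)
    print(n,p["R"],p["t"],p["vertical_fov"])
    for q in ["pen_blank","knife_blank","stopper_blank","knob_blank","pen_tray","knife_tray","stopper_tray","knob_tray","offcut_walnut","offcut_maple"]:
        for b in boxes_of(q,p)[:3]: print(q,round(b["conf"],2),np.round(b["position"],3))
        for r in outline_of(q,p)[:3]:
            m=r["region"]; pts=c[m&(p["depth"]>0)]
            ys,xs=np.nonzero(m)
            print("   out",round(r["conf"],2),m.sum(),int(xs.mean()),int(ys.mean()),np.round(np.median(pts,0),3),p["img"][m].mean(0).astype(int))
E
```

```text
{'clock': 0.0, 'joint_pos': array([ 1.28638938,  0.33289777, -0.06467276,  1.46091044,  0.02159426,
        1.34992507, -0.08851935]), 'joint_velocities': array([-0.00022837,  0.00107603, -0.00076078,  0.00091102, -0.00077248,
       -0.00113182, -0.00055313]), 'tau': array([-7.35903923e-04, -6.25451088e+01,  4.86370479e-02, -3.91604877e+01,
        1.60960498e-02,  9.99510870e-03, -1.20800823e-04]), 'position': array([ 0.16166102, -0.6033795 ,  0.25251442]), 'ee_rot': array([ 9.91445807e-01,  1.30517007e-01, -1.28851960e-04, -7.11206065e-04]), 'ft_force': array([-0.11197697, -0.06814266,  0.51392455]), 'torque': array([ 0.06476405, -0.01530244, -0.00597342]), 'grasp_force': 0.0, 'grip_width': 0.99859555838424}
top [[-0.0237945  -0.99965152 -0.01143086]
 [-0.99233217  0.0250044  -0.12104402]
 [ 0.12128766  0.00846303 -0.99258132]] [0.0661874  0.47088326 0.94554977] 54.11968738211049
pen_blank 0.79 [ 0.387 -0.327  0.024]
   out 0.56 475 475 231 [ 0.383 -0.328  0.02 ] [ 78  96 153]
knife_blank 0.64 [0.427 0.062 0.023]
   out 0.93 733 318 217 [0.428 0.059 0.027] [ 93 122 191]
stopper_bl
[... 1745 characters left out ...]
3] [ 78  76 128]
pen_tray 0.61 [0.603 0.098 0.004]
pen_tray 0.28 [0.596 0.289 0.002]
   out 0.62 3771 260 222 [0.606 0.099 0.003] [77 74 70]
knife_tray 0.46 [ 0.381 -0.323  0.016]
knife_tray 0.37 [ 0.643 -0.096  0.004]
knife_tray 0.16 [0.407 0.35  0.034]
   out 0.74 1496 321 160 [ 0.601 -0.278  0.004] [88 87 87]
stopper_tray 0.79 [ 0.642 -0.096  0.004]
   out 0.96 2360 283 182 [ 0.64  -0.098  0.003] [74 73 73]
knob_tray 0.74 [0.597 0.287 0.008]
   out 0.62 6639 215 274 [0.598 0.285 0.003] [68 66 64]
offcut_walnut 0.55 [0.393 0.22  0.018]
   out 0.95 985 334 274 [0.393 0.215 0.017] [95 66 56]
offcut_maple 0.81 [ 0.385 -0.195  0.027]
   out 0.75 428 385 177 [ 0.389 -0.192  0.027] [185 161 118]
```

Run:
```python
from h import *
p=camera("top"); c=cloud(p)
cv2.imwrite("pics/top1.png",cv2.resize(p["img"][60:320,130:530,::-1],(800,520),interpolation=cv2.INTER_CUBIC))
def rect(pts):
    (x,y),(w,h),a=cv2.minAreaRect((pts[:,:2]*1000).astype(np.float32))
    if w<h: w,h,a=h,w,a+90
    return f"c=({x:.0f},{y:.0f}) {w:.0f}x{h:.0f} ang={(a+90)%180-90:.1f}"
zt=dict(pen_blank=20,knife_blank=26,stopper_blank=38,knob_blank=26,offcut_walnut=20,offcut_maple=38,pen_tray=16,knife_tray=16,stopper_tray=16,knob_tray=16)
for q,z in zt.items():
    for r in outline_of(q,p)[:3]:
        m=cv2.dilate(r["region"].astype(np.uint8),np.ones((3,3)))>0
        m&=(abs(c[...,2]-z/1000)<.005)
        pts=c[m]
        if len(pts)>20: print(q,len(pts),rect(pts),np.round(np.median(pts[:,2]),4),p["img"][r["region"]].mean(0).astype(int))
```

```text
pen_blank 404 c=(386,-330) 112x23 ang=17.3 0.0205 [ 76  94 153]
knife_blank 716 c=(428,59) 112x40 ang=26.0 0.0268 [ 92 122 192]
knife_blank 158 c=(386,-329) 112x20 ang=18.7 0.022 [ 78  95 150]
stopper_blank 410 c=(298,304) 60x40 ang=-8.7 0.0388 [ 12 184 189]
stopper_blank 391 c=(417,340) 60x39 ang=-18.5 0.039 [ 62  81 146]
stopper_blank 404 c=(355,431) 62x38 ang=79.9 0.039 [ 30 162  95]
knob_blank 321 c=(428,-71) 49x47 ang=-46.6 0.027 [104 116 183]
offcut_walnut 378 c=(396,211) 112x21 ang=13.3 0.0208 [124  77  51]
offcut_walnut 23 c=(389,-190) 59x14 ang=12.2 0.0172 [212 212 156]
offcut_walnut 23 c=(410,323) 55x1 ang=-19.2 0.0203 [ 66  83 146]
offcut_maple 393 c=(391,-208) 60x38 ang=-4.8 0.0384 [213 213 156]
pen_tray 702 c=(607,96) 203x150 ang=2.6 0.016 [61 58 54]
knife_tray 683 c=(604,-273) 203x152 ang=-1.2 0.0159 [69 69 67]
stopper_tray 613 c=(646,-97) 204x151 ang=3.5 0.0163 [58 57 56]
knob_tray 613 c=(646,-97) 204x151 ang=3.5 0.0163 [59 57 55]
```

View pics/top1.png

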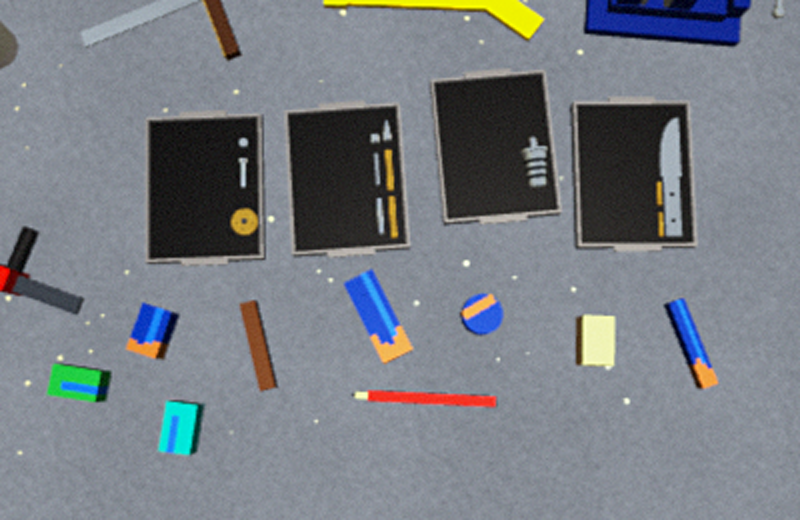

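The cropped top view (x2, offset 130,60) shows the trays left to right: knob (205,187), pen (348,180), stopper (495,147), knife (635,175). The blanks are stopper (152,331), knife (380,315), knob (482,313) and pen (692,342). The green and turquoise look-alikes are at (78,383) and (180,428), and the offcuts at (258,345) and (598,340). The measured positions agree with this. I'll start with the pen bar.

carry_out:
  deltas:
    - [0.32,-0.23,0.12,0,1]
    - [0.64,-0.46,0.25,0,1]
    - [0.957,-0.686,0.37,-0.1,1]
    - [0.957,-0.686,0.37,-0.1,1]
    - [0.957,-0.686,0.37,-0.1,1]
  force: 40

```text
clock: 3.28
position: [0.2734, -0.4678, 0.1982]
ee_rot: [0.988, 0.156, -0.0, 0.0]
ft_force: [-0.9, 0.2, -0.1]
grip_width: 1.004
grasp_force: 0.0
```

```bash
cat >> h.py <<'E'
def yaw(o):
    x,y,z,w=o["ee_rot"]; return np.degrees(np.arctan2(2*(x*y+z*w),1-2*(y*y+z*z)))
def to(x,y,z,a):
    "tool-axis fractions to world mm pose, yaw deg"
    o=manip.get_obs(); t=np.radians(yaw(o)); d=np.array([x,y,z])-o["position"]*1000
    da=(yaw(o)-a+90)%180-90
    print("at",np.round(o["position"]*1000,1),"yaw %.1f"%yaw(o),"grip %.3f F %.1f t %.2f"%(o["grip_width"],o["grasp_force"],o["clock"]))
    print("frac tx %.3f ty %.3f tz %.3f spin %.3f"%((d[0]*np.cos(t)+d[1]*np.sin(t))/150,(d[0]*np.sin(t)-d[1]*np.cos(t))/150,-d[2]/150,da/30))
E
python3 - <<'E'
from h import *
to(386,-330,130,18)
p=camera("top");c=cloud(p)
for r in outline_of("knob_tray",p)+outline_of("pen_tray",p):
    m=cv2.dilate(r["region"].astype(np.uint8),np.ones((3,3)))>0
    m&=abs(c[...,2]-.016)<.005
    print(r["conf"],cv2.minAreaRect((c[m][:,:2]*1000).astype(np.float32)))
E
```

```text
at [ 273.4 -467.8  198.2] yaw 18.0 grip 1.004 F 0.0 t 3.27
frac tx 0.997 ty -0.642 tz 0.455 spin -0.001
0.71 ((600.7071533203125, 278.24139404296875), (203.21971130371094, 150.54974365234375), 0.9170604944229126)
0.5 ((390.545654296875, -190.31541442871094), (60.922088623046875, 13.474739074707031), 9.545536994934082)
0.81 ((607.9277954101562, 95.58961486816406), (203.73568725585938, 150.1528778076172), 2.446528434753418)
```

carry_out:
  deltas:
    - [0.33,-0.21,0.2,0,0.3]
    - [0.67,-0.43,0.4,0,0.3]
    - [0.997,-0.64,0.6,0,0.3]
    - [0.997,-0.64,0.75,0,0.3]
    - [0.997,-0.64,0.75,0,0.3]
    - [0.997,-0.64,0.75,0,0.3]

```text
clock: 4.18
position: [0.3859, -0.3315, 0.0864]
ee_rot: [0.988, 0.155, 0.0, 0.001]
ft_force: [0.8, 0.5, 0.0]
grip_width: 0.648
grasp_force: 0.0
```

Run:
```python
from h import *
to(386,-330,26,18)
p=camera("wrist"); save(p,"w1.png"); c=cloud(p)
m=(abs(c[...,2]-.02)<.004)&(np.linalg.norm(c[...,:2]-[.386,-.33],axis=-1)<.075)&(p["depth"]>0)
print(m.sum(), cv2.minAreaRect((c[m][:,:2]*1000).astype(np.float32)))
```

```text
at [ 385.9 -331.5   86.4] yaw 17.9 grip 0.648 F 0.0 t 4.17
frac tx 0.003 ty -0.009 tz 0.403 spin -0.005
4467 ((386.2915344238281, -330.4654846191406), (112.61644744873047, 20.111167907714844), 18.057666778564453)
```

View pics/w1.png

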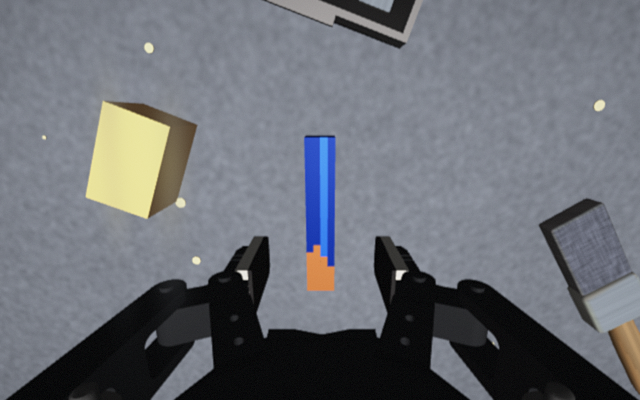

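The wrist view shows the blue pen bar centred between the open fingers (320,215), with maple well clear at (140,160). I'll descend, grip and lift.

carry_out:
  deltas:
    - [0,-0.01,0.2,0,0.2]
    - [0,-0.01,0.35,0,0.2]
    - [0,-0.01,0.4,0,0.2]
    - [0,-0.01,0.4,0,0.2]
    - [0,-0.01,0.4,0,-1]
    - [0,-0.01,0.4,0,-1]
    - [0,-0.01,0.4,0,-1]
    - [0,-0.01,0.4,0,-1]
    - [0,-0.01,0.4,0,-1]
    - [0,-0.01,0.4,0,-1]
    - [0,0,0.2,0,-1]
    - [0,0,-0.1,0,-1]
    - [0,0,-0.3,0,-1]
    - [0,0,-0.3,0,-1]

```text
clock: 5.98
position: [0.3876, -0.3306, 0.1329]
ee_rot: [0.988, 0.156, 0.002, 0.002]
ft_force: [0.2, -0.4, -0.9]
grip_width: 0.224
grasp_force: 39.3
```

Run:
```python
from h import *
to(606,116,130,2.5)
```

```text
at [ 387.6 -330.6  132.9] yaw 18.0 grip 0.224 F 39.3 t 5.97
frac tx 2.305 ty -2.381 tz 0.020 spin 0.517
```

carry_out:
  deltas:
    - [0.27,-0.27,0,0.17,-1]
    - [0.53,-0.53,0,0.34,-1]
    - [0.8,-0.8,0,0.517,-1]
    - [0.95,-0.95,0,0.517,-1]
    - [0.95,-0.95,0,0.517,-1]

```text
clock: 6.6
position: [0.4784, -0.1472, 0.1295]
ee_rot: [1.0, 0.024, -0.0, -0.001]
ft_force: [-1.3, 0.6, -1.0]
grip_width: 0.222
grasp_force: 39.3
```

Run:
```python
from h import *
to(606,116,130,2.5)
```

```text
at [ 478.4 -147.2  129.5] yaw 2.8 grip 0.222 F 39.3 t 6.60
frac tx 0.934 ty -1.711 tz -0.003 spin 0.009
```

carry_out:
  deltas:
    - [0.16,-0.3,0,0,-1]
    - [0.32,-0.6,0,0,-1]
    - [0.5,-0.9,0,0,-1]
    - [0.5,-0.95,0,0,-1]
    - [0.5,-0.95,0,0,-1]

```text
clock: 7.22
position: [0.5459, -0.0053, 0.1295]
ee_rot: [1.0, 0.022, -0.001, 0.0]
ft_force: [-0.4, 0.6, -0.1]
grip_width: 0.222
grasp_force: 39.4
```

carry_out:
  deltas:
    - [0.2,-0.35,0,0,-1]
    - [0.434,-0.76,0,0,-1]
    - [0.434,-0.76,0,0,-1]
    - [0.434,-0.76,0,0,-1]

```text
clock: 7.72
position: [0.6066, 0.1103, 0.1296]
ee_rot: [1.0, 0.021, -0.001, 0.001]
ft_force: [-0.3, -0.1, -1.0]
grip_width: 0.23
grasp_force: 39.4
```

Run:
```python
from h import *
to(606,116,29.5,2.5)
p=camera("wrist"); save(p,"w2.png"); c=cloud(p)
m=(abs(c[...,2]-.016)<.004)&(p["depth"]>0)&(c[...,0]>.48)
q=c[m]; print(m.sum(), np.round(np.percentile(q,[1,99],axis=0),3))
```

```text
at [606.6 110.3 129.6] yaw 2.4 grip 0.230 F 39.4 t 7.72
frac tx -0.002 ty -0.038 tz 0.668 spin -0.003
17212 [[ 0.503 -0.173  0.012]
 [ 0.745  0.353  0.018]]
```

View pics/w2.png

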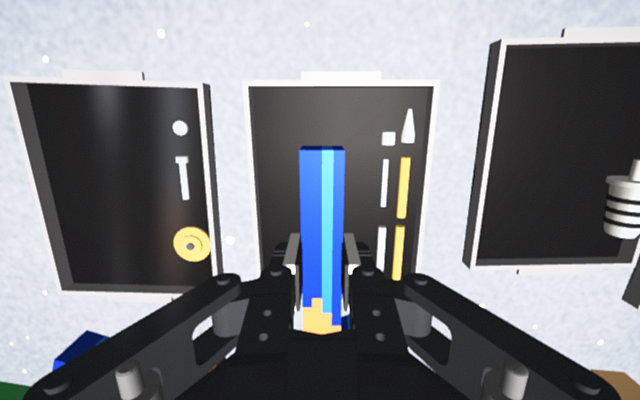

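The wrist view shows the pen bar held level over the pen tray, left of the brass tubes (tray x 245–438). I'll lower it and check.

carry_out:
  deltas:
    - [0,-0.02,0.25,0,-1]
    - [0,-0.02,0.5,0,-1]
    - [0,-0.02,0.6,0,-1]
    - [0,-0.02,0.65,0,-1]
    - [0,-0.02,0.66,0,-1]
    - [0,-0.02,0.665,0,-1]
    - [0,-0.02,0.665,0,-1]

```text
clock: 8.65
position: [0.607, 0.1153, 0.0314]
ee_rot: [1.0, 0.022, 0.001, -0.0]
ft_force: [0.8, -0.6, -1.0]
grip_width: 0.224
grasp_force: 39.4
```

carry_out:
  deltas:
    - [0,0,0.005,0,-1]
    - [0,0,0.01,0,-1]
    - [0,0,0.01,0,-1]
    - [0,0,0.01,0,-0.3]
    - [0,0,0.01,0,-0.1]
    - [0,0,0.01,0,-0.1]
    - [0,0,-0.1,0,-0.1]
    - [0,0,-0.4,0,-0.1]
    - [0,0,-0.7,0,0.5]
    - [0,0,-0.7,0,0.5]

```text
clock: 9.9
position: [0.6088, 0.1161, 0.1408]
ee_rot: [1.0, 0.022, 0.004, -0.001]
ft_force: [0.0, 0.3, -0.7]
grip_width: 0.752
grasp_force: 0.0
```

Run:
```python
from h import *
p=camera("top"); c=cloud(p); print(np.round(np.array([b["position"] for b in boxes_of("pen_blank",p)[:1]]),3))
to(428,59,130,26)
```

```text
[]
at [606.8 115.2 136.5] yaw 2.5 grip 0.751 F 0.0 t 10.00
frac tx -1.207 ty 0.323 tz 0.043 spin -0.784
```

carry_out:
  deltas:
    - [-0.35,0.1,0,-0.25,0.8]
    - [-0.7,0.2,0,-0.5,0.8]
    - [-0.95,0.3,0,-0.784,0.8]
    - [-0.95,0.323,0,-0.784,0.8]
    - [-0.95,0.323,0,-0.784,0.8]

```text
clock: 10.62
position: [0.4666, 0.0603, 0.1354]
ee_rot: [0.975, 0.224, 0.0, 0.0]
ft_force: [-0.0, 0.3, 0.0]
grip_width: 0.902
grasp_force: 0.0
```

Run:
```python
from h import *
to(428,59,80,26)
p=camera("wrist"); save(p,"w3.png"); c=cloud(p)
m=(abs(c[...,2]-.026)<.004)&(np.linalg.norm(c[...,:2]-[.428,.059],axis=-1)<.075)&(p["depth"]>0)
print(m.sum(), cv2.minAreaRect((c[m][:,:2]*1000).astype(np.float32)))
p=camera("top"); c=cloud(p)
m=(abs(c[...,2]-.0235)<.004)&(np.linalg.norm(c[...,:2]-[.606,.116],axis=-1)<.065)
print("pen",m.sum(), np.median(c[m][:,2]),cv2.minAreaRect((c[m][:,:2]*1000).astype(np.float32)))
```

```text
at [466.6  60.3 135.4] yaw 25.9 grip 0.902 F 0.0 t 10.62
frac tx -0.235 ty -0.104 tz 0.369 spin -0.004
5552 ((428.9753723144531, 59.12645721435547), (112.84137725830078, 40.01692581176758), 25.562366485595703)
pen 78 0.02411880809311421 ((646.6864624023438, 116.32511901855469), (18.19031524658203, 27.338102340698242), 89.3866195678711)
```

Pen placement looks right: its visible end is at y 116, as expected. Next is the knife block.

carry_out:
  deltas:
    - [-0.225,-0.1,0.1,0,0.8]
    - [-0.225,-0.1,0.35,0,0.8]
    - [-0.225,-0.1,0.6,0,0.8]
    - [-0.225,-0.1,0.71,0,0.8]
    - [-0.225,-0.1,0.71,0,0.8]
    - [-0.225,-0.1,0.71,0,-1]
    - [-0.225,-0.1,0.71,0,-1]
    - [-0.225,-0.1,0.71,0,-1]
    - [-0.225,-0.1,0.71,0,-1]
    - [-0.225,-0.1,0.71,0,-1]
    - [-0.225,-0.1,0.71,0,-1]
  force: 50

```text
clock: 12.1
position: [0.4304, 0.0594, 0.0303]
ee_rot: [0.974, 0.225, 0.001, 0.0]
ft_force: [-1.3, 0.4, 5.7]
grip_width: 0.451
grasp_force: 50.5
```

carry_out:
  deltas:
    - [0,0,-0.2,0,-1]
    - [0,0,-0.5,0,-1]
    - [0,0,-0.7,0,-1]
    - [0,0,-0.7,0,-1]

```text
clock: 12.6
position: [0.4309, 0.0594, 0.1366]
ee_rot: [0.974, 0.225, 0.002, 0.001]
ft_force: [0.2, -0.6, -1.2]
grip_width: 0.455
grasp_force: 51.2
```

Run:
```python
from h import *
to(604,-253,130,-1)
```

```text
at [430.9  59.4 136.6] yaw 26.0 grip 0.455 F 51.2 t 12.60
frac tx 0.124 ty 2.377 tz 0.044 spin 0.900
```

carry_out:
  deltas:
    - [0.03,0.3,0,0.25,-1]
    - [0.06,0.6,0,0.5,-1]
    - [0.1,0.9,0,0.75,-1]
    - [0.124,1,0,0.9,-1]
    - [0.124,1,0,0.9,-1]

```text
clock: 13.22
position: [0.5116, -0.068, 0.1329]
ee_rot: [1.0, -0.009, -0.001, -0.0]
ft_force: [-0.2, 0.6, -1.5]
grip_width: 0.453
grasp_force: 51.0
```

Run:
```python
from h import *
to(604,-253,130,-1)
```

```text
at [511.6 -68.  132.9] yaw -1.1 grip 0.453 F 51.0 t 13.22
frac tx 0.639 ty 1.222 tz 0.019 spin -0.002
```

carry_out:
  deltas:
    - [0.15,0.3,0,0,-1]
    - [0.3,0.6,0,0,-1]
    - [0.45,0.85,0,0,-1]
    - [0.45,0.85,0,0,-1]
    - [0.45,0.85,0,0,-1]

```text
clock: 13.85
position: [0.5767, -0.1941, 0.1335]
ee_rot: [1.0, -0.007, -0.0, -0.001]
ft_force: [0.1, -0.1, -0.4]
grip_width: 0.457
grasp_force: 51.1
```

carry_out:
  deltas:
    - [0.1,0.18,0,0,-1]
    - [0.19,0.37,0,0,-1]
    - [0.19,0.37,0,0,-1]
    - [0.19,0.37,0.2,0,-1]
    - [0.19,0.37,0.2,0,-1]

```text
clock: 14.48
position: [0.6031, -0.2493, 0.1021]
ee_rot: [1.0, -0.007, -0.002, -0.001]
ft_force: [-0.6, -0.2, -1.0]
grip_width: 0.455
grasp_force: 51.1
```

Run:
```python
from h import *
to(604,-253,33,-1)
p=camera("wrist"); save(p,"w4.png")
```

```text
at [ 603.1 -249.3  102.1] yaw -0.8 grip 0.455 F 51.1 t 14.47
frac tx 0.006 ty 0.025 tz 0.460 spin 0.006
```

View pics/w4.png

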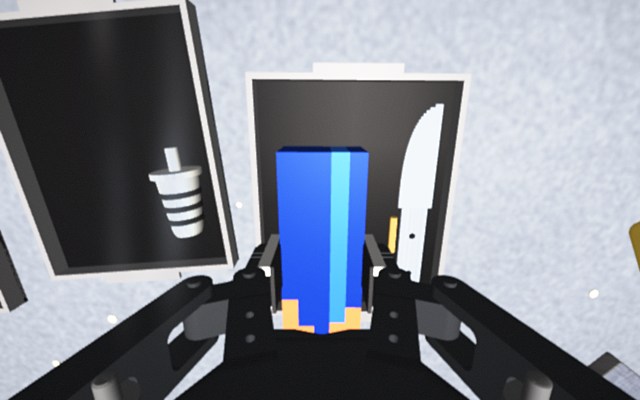

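The wrist view shows the knife block over the knife tray, in the free part left of the blade (blade at x≈415). I'll lower it.

carry_out:
  deltas:
    - [0,0.01,0.2,0,-1]
    - [0,0.01,0.36,0,-1]
    - [0,0.01,0.42,0,-1]
    - [0,0.01,0.45,0,-1]
    - [0,0.01,0.455,0,-1]
    - [0,0.01,0.455,0,-1]

```text
clock: 15.28
position: [0.6052, -0.2536, 0.0367]
ee_rot: [1.0, -0.009, 0.001, 0.0]
ft_force: [0.6, -0.4, -0.8]
grip_width: 0.457
grasp_force: 51.1
```

carry_out:
  deltas:
    - [0,0,0.01,0,-1]
    - [0,0,0.02,0,-1]
    - [0,0,0.02,0,-1]
    - [0,0,0.02,0,-1]

```text
clock: 15.78
position: [0.6049, -0.2536, 0.0334]
ee_rot: [1.0, -0.009, 0.0, 0.0]
ft_force: [-2.9, 0.7, 5.6]
grip_width: 0.457
grasp_force: 51.8
```

Contact is felt (5.6 N). I'll release with a limited opening and go up.

carry_out:
  deltas:
    - [0,0,0,0,0.1]
    - [0,0,0,0,0.3]
    - [0,0,0,0,0.3]
    - [0,0,0,0,0.3]
    - [0,0,-0.1,0,0.3]
    - [0,0,-0.4,0,0.3]
    - [0,0,-0.7,0,0.6]
    - [0,0,-0.7,0,0.8]

```text
clock: 16.77
position: [0.6071, -0.2541, 0.1435]
ee_rot: [1.0, -0.009, 0.004, 0.002]
ft_force: [0.7, 0.4, -0.1]
grip_width: 0.896
grasp_force: 0.0
```

Run:
```python
from h import *
to(428,-71,110,0)
```

```text
at [ 607.1 -254.1  143.5] yaw -1.0 grip 0.896 F 0.0 t 16.77
frac tx -1.215 ty -1.200 tz 0.223 spin -0.033
```

carry_out:
  deltas:
    - [-0.28,-0.28,0,0,1]
    - [-0.56,-0.56,0,0,1]
    - [-0.85,-0.85,0,0,1]
    - [-0.95,-0.95,0,-0.03,1]
    - [-0.95,-0.95,0,-0.03,1]

```text
clock: 17.4
position: [0.464, -0.1077, 0.1383]
ee_rot: [1.0, 0.0, 0.0, 0.001]
ft_force: [0.1, -0.2, 0.7]
grip_width: 0.999
grasp_force: 0.0
```

Run:
```python
from h import *
p=camera("wrist"); c=cloud(p)
m=(abs(c[...,2]-.026)<.004)&(np.linalg.norm(c[...,:2]-[.428,-.071],axis=-1)<.04)&(p["depth"]>0)
(x,y),r=cv2.minEnclosingCircle((c[m][:,:2]*1000).astype(np.float32)); print(m.sum(),x,y,r)
to(x,y,33,0)
p=camera("top"); c=cloud(p)
for n,q,z in [("knife",[.604,-.253],.029),("pen",[.606,.116],.023)]:
    m=(abs(c[...,2]-z)<.004)&(np.linalg.norm(c[...,:2]-q,axis=-1)<.065)
    print(n,m.sum(), np.median(c[m][:,2]),cv2.minAreaRect((c[m][:,:2]*1000).astype(np.float32)))
```

```text
2429 429.9037170410156 -70.1043701171875 26.407808303833008
at [ 464.9 -108.7  138.4] yaw -0.1 grip 0.999 F 0.0 t 17.45
frac tx -0.233 ty -0.257 tz 0.702 spin -0.003
knife 131 0.029292747459938023 ((649.058837890625, -254.15542602539062), (40.68446350097656, 19.75678062438965), 88.19546508789062)
pen 331 0.02379800959071499 ((604.2860717773438, 136.5637664794922), (110.95233917236328, 63.796913146972656), 1.5947638750076294)
```

carry_out:
  deltas:
    - [-0.23,-0.25,0,0,1]
    - [-0.23,-0.25,0.2,0,1]
    - [-0.23,-0.25,0.5,0,1]
    - [-0.23,-0.25,0.7,0,1]
    - [-0.23,-0.25,0.71,0,1]
    - [-0.23,-0.25,0.71,0,1]

```text
clock: 18.25
position: [0.4312, -0.0713, 0.0321]
ee_rot: [1.0, -0.001, 0.0, -0.0]
ft_force: [-0.2, 0.9, 0.1]
grip_width: 1.002
grasp_force: 0.0
```

carry_out:
  deltas:
    - [0,0,0,0,-1]
    - [0,0,0,0,-1]
    - [0,0,0,0,-1]
    - [0,0,0,0,-1]
    - [0,0,0,0,-1]
    - [0,0,0,0,-1]
  force: 50

```text
clock: 19.0
position: [0.4309, -0.0712, 0.0326]
ee_rot: [1.0, -0.001, 0.001, 0.001]
ft_force: [-3.9, 0.4, 12.8]
grip_width: 0.562
grasp_force: 49.6
```

carry_out:
  deltas:
    - [0,0,-0.2,0,-1]
    - [0,0,-0.5,0,-1]
    - [0,0,-0.7,0,-1]
    - [0,0,-0.7,0,-1]

```text
clock: 19.5
position: [0.4317, -0.0713, 0.1388]
ee_rot: [1.0, -0.001, 0.002, 0.001]
ft_force: [0.2, -0.5, -1.3]
grip_width: 0.562
grasp_force: 52.2
```

Run:
```python
from h import *
to(601,298,130,1)
```

```text
at [431.7 -71.3 138.8] yaw -0.1 grip 0.562 F 52.2 t 19.50
frac tx 1.124 ty -2.464 tz 0.058 spin -0.037
```

carry_out:
  deltas:
    - [0.12,-0.3,0,0,-1]
    - [0.25,-0.6,0,0,-1]
    - [0.37,-0.9,0,-0.03,-1]
    - [0.4,-0.95,0,-0.03,-1]
    - [0.4,-0.95,0,-0.03,-1]

```text
clock: 20.12
position: [0.49, 0.0714, 0.1355]
ee_rot: [1.0, 0.007, -0.001, 0.0]
ft_force: [-0.6, -1.0, -0.6]
grip_width: 0.563
grasp_force: 52.2
```

carry_out:
  deltas:
    - [0.12,-0.3,0,0,-1]
    - [0.25,-0.6,0,0,-1]
    - [0.37,-0.9,0,0,-1]
    - [0.4,-0.95,0,0,-1]
    - [0.4,-0.95,0,0,-1]

```text
clock: 20.75
position: [0.5484, 0.2133, 0.1356]
ee_rot: [1.0, 0.007, -0.0, 0.001]
ft_force: [-1.0, -0.6, -0.4]
grip_width: 0.562
grasp_force: 52.3
```

carry_out:
  deltas:
    - [0.15,-0.27,0,0,-1]
    - [0.324,-0.564,0,0,-1]
    - [0.324,-0.564,0.1,0,-1]
    - [0.324,-0.564,0.25,0,-1]
    - [0.324,-0.564,0.25,0,-1]

```text
clock: 21.38
position: [0.5949, 0.2966, 0.096]
ee_rot: [1.0, 0.006, -0.002, 0.002]
ft_force: [-0.3, -0.1, 0.2]
grip_width: 0.561
grasp_force: 52.4
```

Run:
```python
from h import *
to(601,298,35.6,1)
p=camera("wrist"); save(p,"w5.png")
```

```text
at [594.9 296.6  96. ] yaw 0.7 grip 0.561 F 52.4 t 21.38
frac tx 0.041 ty -0.009 tz 0.403 spin -0.011
```

View pics/w5.png

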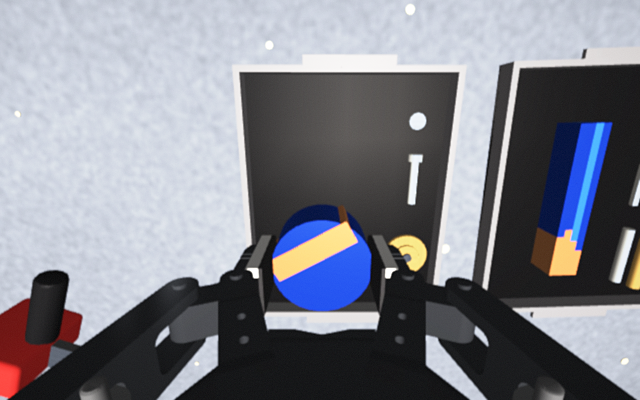

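The wrist view shows the disc level over the knob tray at (320,265), with the brass plate to the right at (407,252). The pen bar lies flat in its tray at (575,200).

carry_out:
  deltas:
    - [0.02,0,0.15,0,-1]
    - [0.02,0,0.3,0,-1]
    - [0.02,0,0.36,0,-1]
    - [0.02,0,0.39,0,-1]
    - [0.02,0,0.4,0,-1]
    - [0.02,0,0.4,0,-1]

```text
clock: 22.18
position: [0.5991, 0.3003, 0.0393]
ee_rot: [1.0, 0.007, 0.0, -0.0]
ft_force: [0.0, 1.2, -0.7]
grip_width: 0.562
grasp_force: 52.4
```

carry_out:
  deltas:
    - [0,0.01,0.01,0,-1]
    - [0,0.01,0.02,0,-1]
    - [0,0.01,0.024,0,-1]
    - [0,0.01,0.024,0,-1]

```text
clock: 22.68
position: [0.599, 0.2984, 0.0358]
ee_rot: [1.0, 0.007, 0.0, 0.0]
ft_force: [-2.1, -2.0, 5.2]
grip_width: 0.559
grasp_force: 53.0
```

carry_out:
  deltas:
    - [0,0,0,0,0.3]
    - [0,0,0,0,0.45]
    - [0,0,0,0,0.45]
    - [0,0,0,0,0.45]
    - [0,0,-0.1,0,0.45]
    - [0,0,-0.4,0,0.45]
    - [0,0,-0.8,0,0.8]
    - [0,0,-0.8,0,0.8]

```text
clock: 23.68
position: [0.601, 0.3006, 0.1621]
ee_rot: [1.0, 0.007, 0.004, -0.002]
ft_force: [0.3, 1.6, -0.3]
grip_width: 0.898
grasp_force: 0.0
```

Run:
```python
from h import *
to(417,340,130,-18.5)
```

```text
at [601.  300.6 162.1] yaw 0.8 grip 0.898 F 0.0 t 23.68
frac tx -1.223 ty -0.280 tz 0.214 spin 0.644
```

carry_out:
  deltas:
    - [-0.3,-0.07,0,0.2,0.8]
    - [-0.6,-0.14,0,0.4,0.8]
    - [-0.9,-0.28,0,0.64,0.8]
    - [-0.95,-0.28,0,0.64,0.8]
    - [-0.95,-0.28,0,0.64,0.8]

```text
clock: 24.3
position: [0.4587, 0.3364, 0.1514]
ee_rot: [0.988, -0.153, -0.001, 0.005]
ft_force: [-0.1, 1.2, -0.4]
grip_width: 0.901
grasp_force: 0.0
```

Run:
```python
from h import *
p=camera("wrist"); c=cloud(p); save(p,"w6.png")
m=(abs(c[...,2]-.038)<.004)&(np.linalg.norm(c[...,:2]-[.417,.340],axis=-1)<.05)&(p["depth"]>0)
(x,y),wh,a=cv2.minAreaRect((c[m][:,:2]*1000).astype(np.float32)); print(m.sum(),x,y,wh,a)
to(x,y,36,-18.5)
```

```text
2717 417.5332336425781 340.6011047363281 (38.05402374267578, 60.915565490722656) 70.81791687011719
at [457.3 338.8 153.2] yaw -17.5 grip 0.902 F 0.0 t 24.35
frac tx -0.256 ty 0.068 tz 0.781 spin 0.034
```

View pics/w6.png

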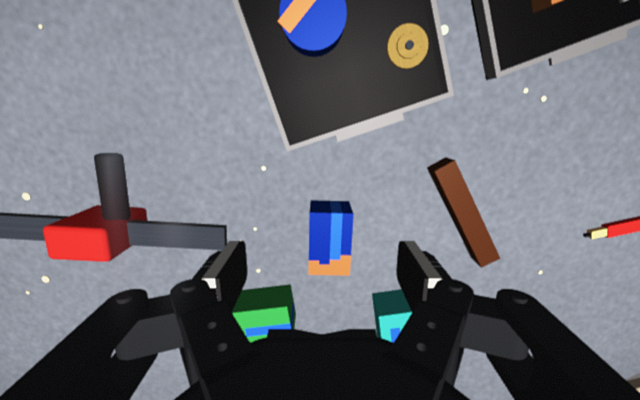

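The wrist view shows the deep blue stopper block centred at (330,240), wood end toward the robot. Walnut (465,210), green and turquoise are all clear of the fingers.

carry_out:
  deltas:
    - [-0.25,0.065,0,0.04,0.8]
    - [-0.25,0.065,0.2,0.04,0.8]
    - [-0.25,0.065,0.5,0.04,0.8]
    - [-0.25,0.065,0.75,0.04,0.8]
    - [-0.25,0.065,0.78,0.04,0.8]
    - [-0.25,0.065,0.78,0.04,0.8]

```text
clock: 25.1
position: [0.4215, 0.337, 0.0355]
ee_rot: [0.987, -0.163, -0.0, 0.005]
ft_force: [0.2, -1.1, 0.4]
grip_width: 0.899
grasp_force: 0.0
```

carry_out:
  deltas:
    - [0,0,0,0,-1]
    - [0,0,0,0,-1]
    - [0,0,0,0,-1]
    - [0,0,0,0,-1]
    - [0,0,0,0,-1]
    - [0,0,0,0,-1]
  force: 50

```text
clock: 25.85
position: [0.4216, 0.3374, 0.036]
ee_rot: [0.987, -0.163, 0.0, 0.005]
ft_force: [-1.0, -0.8, 7.9]
grip_width: 0.432
grasp_force: 50.8
```

carry_out:
  deltas:
    - [0,0,-0.2,0,-1]
    - [0,0,-0.5,0,-1]
    - [0,0,-0.8,0,-1]
    - [0,0,-0.8,0,-1]

```text
clock: 26.35
position: [0.4227, 0.3396, 0.1584]
ee_rot: [0.987, -0.163, 0.001, 0.003]
ft_force: [0.1, 0.8, -0.9]
grip_width: 0.434
grasp_force: 50.6
```

Run:
```python
from h import *
to(645,-77,140,3.5)
```

```text
at [422.7 339.6 158.4] yaw -18.7 grip 0.434 F 50.6 t 26.35
frac tx 2.295 ty 2.155 tz 0.123 spin -0.740
```

carry_out:
  deltas:
    - [0.25,0.25,0,-0.2,-1]
    - [0.5,0.5,0,-0.4,-1]
    - [0.75,0.75,0,-0.6,-1]
    - [0.95,0.9,0,-0.74,-1]
    - [0.95,0.9,0,-0.74,-1]

```text
clock: 26.98
position: [0.5138, 0.161, 0.1556]
ee_rot: [1.0, 0.028, -0.002, 0.006]
ft_force: [-0.6, 0.4, -0.6]
grip_width: 0.438
grasp_force: 50.6
```

Run:
```python
from h import *
to(648,-77,140,3.5)
```

```text
at [513.8 161.  155.6] yaw 3.2 grip 0.438 F 50.6 t 26.98
frac tx 0.804 ty 1.634 tz 0.104 spin -0.010
```

carry_out:
  deltas:
    - [0.15,0.3,0,0,-1]
    - [0.3,0.6,0,0,-1]
    - [0.45,0.9,0,0,-1]
    - [0.45,0.95,0,0,-1]
    - [0.45,0.95,0,0,-1]

```text
clock: 27.6
position: [0.5883, 0.0271, 0.1568]
ee_rot: [1.0, 0.03, -0.002, 0.005]
ft_force: [-0.4, 1.4, -1.3]
grip_width: 0.439
grasp_force: 50.6
```

carry_out:
  deltas:
    - [0.17,0.33,0,0,-1]
    - [0.354,0.684,0,0,-1]
    - [0.354,0.684,0.1,0,-1]
    - [0.354,0.684,0.2,0,-1]
    - [0.354,0.684,0.2,0,-1]

```text
clock: 28.22
position: [0.6469, -0.0701, 0.1266]
ee_rot: [0.999, 0.032, -0.003, 0.005]
ft_force: [0.0, 0.3, -0.2]
grip_width: 0.432
grasp_force: 50.7
```

Run:
```python
from h import *
to(648,-77,39,3.5); print(manip.get_obs()["ee_rot"])
p=camera("wrist"); save(p,"w7.png")
```

```text
at [646.9 -70.1 126.6] yaw 3.7 grip 0.432 F 50.7 t 28.23
frac tx 0.004 ty 0.046 tz 0.584 spin 0.005
[ 0.99947345  0.03194269 -0.00323501  0.00469245]
```

View pics/w7.png

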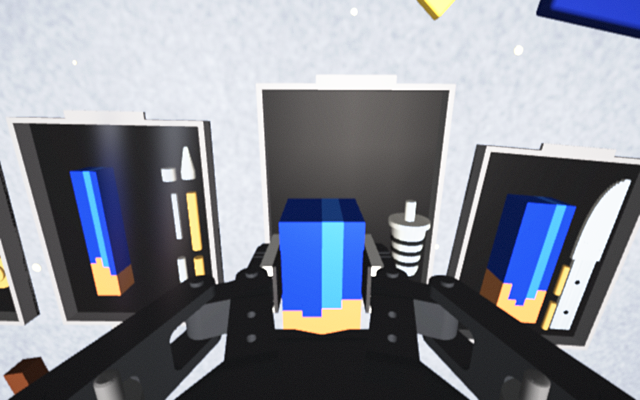

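The wrist view shows the stopper block over its tray at (322,265), with the steel stopper clear to the right at (408,240). The pen and knife blanks lie flat in their trays.

carry_out:
  deltas:
    - [0,0.01,0.2,0,-1]
    - [0,0.01,0.4,0,-1]
    - [0,0.01,0.52,0,-1]
    - [0,0.01,0.56,0,-1]
    - [0,0.01,0.57,0,-1]
    - [0,0.01,0.57,0,-1]

```text
clock: 29.02
position: [0.6485, -0.0756, 0.044]
ee_rot: [1.0, 0.03, -0.001, 0.005]
ft_force: [-0.3, -0.4, -1.5]
grip_width: 0.435
grasp_force: 50.7
```

carry_out:
  deltas:
    - [0,0,0.015,0,-1]
    - [0,0,0.027,0,-1]
    - [0,0,0.031,0,-1]
    - [0,0,0.033,0,-1]
    - [0,0,0.033,0,-1]

```text
clock: 29.65
position: [0.648, -0.0757, 0.0391]
ee_rot: [1.0, 0.03, -0.001, 0.005]
ft_force: [-5.0, 1.4, 8.9]
grip_width: 0.429
grasp_force: 51.9
```

Contact is made. I'll release with a limited opening, rise and move clear.

carry_out:
  deltas:
    - [0,0,0,0,0.1]
    - [0,0,0,0,0.25]
    - [0,0,0,0,0.25]
    - [0,0,0,0,0.25]
    - [0,0,-0.1,0,0.25]
    - [0,0,-0.4,0,0.25]
    - [0,0,-0.8,0,0.25]
    - [0,0,-1,0,0.25]
    - [0,0,-1,0,0.25]

```text
clock: 30.78
position: [0.6498, -0.0744, 0.1922]
ee_rot: [1.0, 0.03, 0.001, 0.005]
ft_force: [-0.0, 0.2, -0.5]
grip_width: 0.621
grasp_force: 0.0
```

carry_out:
  deltas:
    - [-0.4,0,0,0,0.5]
    - [-0.8,0,-0.2,0,0.5]
    - [-1,0,-0.4,0,0.5]
    - [-1,0,-0.4,0,0.5]
    - [-1,0,-0.4,0,0.5]

```text
clock: 31.4
position: [0.4988, -0.082, 0.2481]
ee_rot: [1.0, 0.031, -0.002, 0.005]
ft_force: [0.4, -0.4, -0.3]
grip_width: 0.752
grasp_force: 0.0
```

carry_out:
  deltas:
    - [-0.4,0,0,0,0.5]
    - [-0.8,0,0,0,0.5]
    - [-1,0,0,0,0.5]
    - [-1,0,0,0,0.5]

```text
clock: 31.9
position: [0.348, -0.0914, 0.2485]
ee_rot: [1.0, 0.03, -0.002, 0.005]
ft_force: [0.5, -0.3, 0.4]
grip_width: 0.75
grasp_force: 0.0
```

Run:
```python
from h import *
for cam in ["top"]:
    p=camera(cam); c=cloud(p); cv2.imwrite("pics/top9.png",cv2.resize(p["img"][60:320,130:530,::-1],(800,520)))
    hsv=cv2.cvtColor(p["img"],cv2.COLOR_RGB2HSV)
    T=dict(pen=((607.5,95.6),2.5,23),knife=((604,-273),-1.2,29),stopper=((646,-97),3.5,41),knob=((601,278),.9,29))
    for n,(t,a,z) in T.items():
        q=c*1000-[t[0],t[1],0]; a=np.radians(a)
        x=q[...,0]*np.cos(a)+q[...,1]*np.sin(a); y=-q[...,0]*np.sin(a)+q[...,1]*np.cos(a)
        m=(abs(x)<85)&(y<65)&(y>-25)&(abs(q[...,2]-z)<5)
        (cx,cy),wh,an=cv2.minAreaRect(np.stack([x[m],y[m]],-1).astype(np.float32))
        print(n,m.sum(),np.round([cx,cy,*wh,an],1),"z",np.round(np.percentile(q[...,2][m],[5,50,95]),1))
    for q in ["offcut_walnut","offcut_maple"]:
        for b in boxes_of(q,p)[:1]: print(q,b["conf"],np.round(b["position"],3))
```

```text
pen 340 [ -1.8  19.6  20.1 110.8  89.9] z [20.5 23.5 26.5]
knife 722 [-1.600e+00  1.980e+01  1.131e+02  4.090e+01  1.000e-01] z [26.4 29.7 32.5]
stopper 367 [-2.5 21.3 38.6 61.1 89.7] z [38.6 41.6 44.7]
knob 311 [-4.4 19.8 50.2 48.2 43.1] z [26.8 30.  33. ]
offcut_walnut 0.66 [0.397 0.211 0.019]
```

View pics/top9.png

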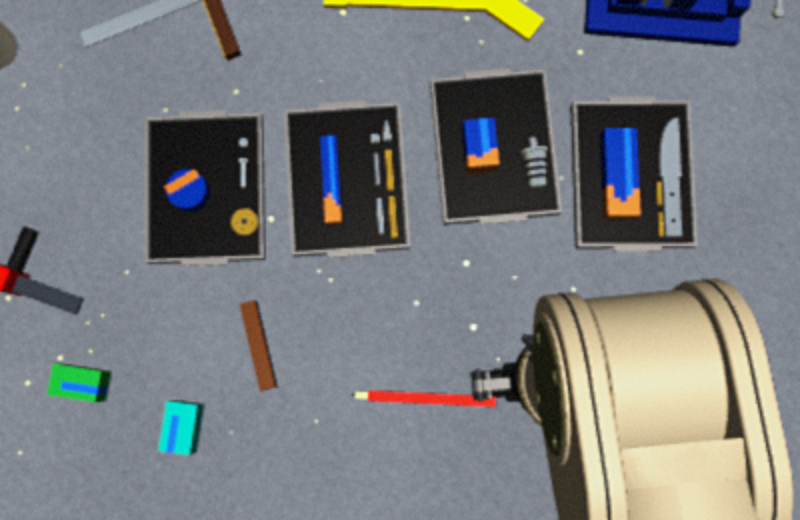

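All four blanks lie in their own trays at the right height, within 5 mm of the middle of the free space, and walnut is unmoved. Maple is hidden under the arm at about (598,340), but nothing went near it. Handing in.

```bash
python3 -c "
from h import *
print(ticket.hand_in())"
```

```text
the job is handed in; nothing more can be done
None
```

All four blue blanks are flat in their own trays, within 5 mm of the middle of the free space; walnut measured unmoved, maple was hidden by the arm in the last picture and not re-measured, and the job is handed in with no verdict returned.

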